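Pack a slug box and an insert box into one order carton

TASK

Pack the order: put the long black box of thumb slugs and the small red box of finger inserts into the open white carton side by side, both lid up and flat on the carton's bottom. Leave the blue box of pilots where it stands.

Things in the scene. Friction and masses are not known exactly. Their poses are not given: they have to be found in the camera images.
- carton_in (a point): Open, low-sided white cardboard carton, fixed to the counter; outside 178 x 154 mm and 24 mm high, walls and bottom 4 mm thick, so inside 170 mm long (x) x 146 mm wide (y) x 20 mm deep. This point is the centre of its inner floor (4 mm above the counter); x runs along its long sides, z up. Put in the middle, the black box leaves too little room for the red one: they fit only with the black box lying along one long side.
- slug_box_center (a point): Long matte black box with three pale rings on its lid, 145 mm long (x) x 50 mm wide (y) x 64 mm high (z), about 0.35 kg. Stands lid up on the counter. This point is its centre, half-way up; z points to the lid. It is too long to lie across the carton.
- insert_box_center (a point): Small red box with one pale ring on its lid, 56 mm (x) x 52 mm (y) x 46 mm high (z), about 0.15 kg. Stands lid up on the counter. This point is its centre, half-way up; z points to the lid.
- pilot_box_center (a point): Small blue box with one pale ring on its lid, the same size as the red one: 56 mm (x) x 52 mm (y) x 46 mm high (z). Not part of the order; stays where it is. This point is its centre, half-way up.
Mind the look-alikes: they are no part of the job. Leave any green look-alike of the part that bears insert_box_center alone.

How it is judged:
By the outcome, as a careful person would: the job done as asked, in the order asked, and still so for the second after the job is handed in, with the robot touching nothing.
It also fails if it takes over 58 s, if anything falls off the work surface, if the arm or the gripper's body presses on something with over 40 N, if the wrist force passes 120 N, or if a joint passes its speed limit or range.

ROBOT

A 7-joint arm with a two-finger parallel gripper is mounted at the origin on the work surface. World frame = base frame: x ahead of the robot, y to its left, z up, the work surface at z = 0. Lengths are in m, angles in rad, forces in N, time in s.
With the tool pointing down it reaches from about 0.4 to 0.875 m from the base axis. Payload 19.3 kg.
Tool frame: the origin (TCP) lies at the very end of the fingers, on their centre line; the grasp point (between the pads) lies arm.pinch_z behind it (arm.pinch_z is the distance from the TCP to the grasp point, in m); x points along the fingers, z is the direction in which the jaws open and shut, and the axes are right-handed (so a half turn about x gives the same grasp; the last joint's range is limited). The gripper opens to 85 mm and grips with 20 to 120 N. Pads are 22 mm wide; open, the fingers measure 114 mm over their backs; the gripper's body (76 mm by 85 mm) begins 54 mm behind the grasp point. The pads swing forward as they close: fully open they stand 13 mm farther back than shut.
Start: joints at [-1.348, 0.521, -0.036, 1.599, 0.021, 1.021, -0.113], TCP at [0.18, 0.598, 0.231] pointing down, gripper open.
Joint ranges: [-2.91, 2.91], [-0.3, 2.13], [-1.5, 1.42], [0.17, 2.43], [-1.26, 4.41], [0.16, 1.93], [-2.52, 2.52]. Speed limits (rad/s): [1.89, 1.89, 2.39, 2.39, 3.01, 3.01, 3.01].

INTERFACE

Orientations are given as a unit quaternion [w, x, y, z].
In Python, from rig import arm gives the robot as it stands.
- The arm moves only by the tool play_rows, never from a script. Its arguments are lists of equal length, an entry for each row: "translation": the shift along the tool's x, y, z in mm, a list of three; "turn": the turn about the tool's x in degrees; "claw": the opening, from 0 (shut) to 1 (fully open). In form: {"translation": [[dx, dy, dz], ...], "turn": [turn, ...], "claw": [claw, ...]}. A call has 1 to 8 rows; each row shifts and turns the commanded pose from where the row before left it, along the tool's axes as they then stand; what a row does not reach is not made up. A row lasts 1/8 s, in which the tool goes at most 62.5 mm and 10.7 degrees, less where a joint would pass 70% of its speed; a pose out of reach is approached as far as the arm can. A call with a gripper value outside its range is refused whole. The fingers move at their own pace and stop on an object; "newtons" is the grip in N (left out, the last holds). Time passes only in rows, so rows that do not move let the fingers close. It gives the time, the measured TCP pose, the force and the opening at its end, in the units of the state.
- arm.read_state(): the state, without advancing time (a new reading comes with each control period).
- arm.capture(name): name is "scene" or "top" or "wrist"; returns a dict with "pixels" (384x512x3 uint8, red, green, blue), "intrinsics" (3x3 intrinsics, pixels), "k1" (the pictures are not rectified: a ray, as slopes to the right and down, at radius r is drawn at 1 + k1 r^2 times it, then the intrinsics apply), "rvec" (rotation vector, rad) and "tvec" (3), from world to camera coordinates, as OpenCV has them; the wrist camera has in their place "hand_eye" (4x4, takes a point from camera to tool coordinates, whose origin is the TCP and whose axes are the tool frame's). Camera axes: x right, y down, z forward; pixel columns grow to the right and rows downward; lengths in m; the calibration is good to about 2 mm. A picture is of the moment at which its call begins: read the wrist's pose just before it. There is no depth.
- arm.close_job(): hands the job in, once; it reports no verdict.
The state is a dict: "time_s": time; "q": joint angles; "qvel": joint speeds; "joint_efforts": joint torques, N m; "tcp_pos": TCP position; "orientation": TCP orientation; "contact_force": force on the tool from outside, world axes, zero at the start; "moment": the same for the moment, N m; "opening": finger opening in m.
Only numpy, scipy, OpenCV 4.12 (cv2) and the standard library are available. Lean on these libraries where they do the work, as an engineer would, in place of code of your own. Each camera call takes 0.05 s, during which the arm holds its last target.

## Working session

There is one attempt and no reset: what is moved stays moved. The work goes in short steps, Python scripts to look and compute and a tool call to move; the robot and the scene stay as the last step left them, time stands still between calls to the robot, and variables do not carry over. Pictures are saved under pics/ and viewed, and the job is handed in when it is done.

Besides the shell and the picture viewer there is one more tool, called after "Request:" as name([rows], argument=value, ...), one row to a line, values as JSON. play_rows: Moves the arm, as the interface text tells. Its arguments: {"type":"object","properties":{"translation":{"type":"array","items":{"type":"array","items":{"type":"number"}}},"turn":{"type":"array","items":{"type":"number"}},"claw":{"type":"array","items":{"type":"number"}},"newtons":{"type":"number"}},"required":["translation","turn","claw"]}

```bash
ls; mkdir -p pics
python3 - <<'E'
from rig import arm
import cv2
s=arm.read_state()
for k,v in s.items(): print(k,v)
print(arm.pinch_z)
for n in ["scene","top"]:
    d=arm.capture(n); cv2.imwrite(f"pics/{n}0.png",d["pixels"][:,:,::-1])
    print(n,d["intrinsics"],d["k1"],d["rvec"],d["tvec"])
E
```

```text
pics
time_s 0.0
q [-1.34819831  0.52202733 -0.03630412  1.59998748  0.02120529  1.02111497
 -0.11281764]
qvel [-2.85151031e-04 -8.79565441e-04  6.31615673e-04  1.76199654e-04
 -2.74168673e-05  4.79866629e-04  1.52621469e-03]
joint_efforts [ 1.02118647e-03 -9.27103543e+01  1.98020831e+00 -3.69915175e+01
  1.78673468e-02  8.22259724e-03  5.44870329e-05]
tcp_pos [0.18034836 0.59806427 0.23072505]
orientation [ 0.56729422 -0.42197014  0.56790415  0.42143012]
contact_force [ 0.15591244 -0.88540507  0.58844542]
moment [-0.01076391 -0.02110181  0.03064588]
opening 0.08553586220786721
0.0187
scene [[401.84982019   0.         259.51887272]
 [  0.         401.84982019 183.34107128]
 [  0.           0.           1.        ]] 0.03944980550884272 [ 2.03992504  1.01061711 -0.46579218] [-0.26236074 -0.21503066  1.34602334]
top [[361.76689725   0.         257.33190327]
 [  0.         361.76689725 185.19278911]
 [  0.           0.           1.        ]] 0.0006987582335558613 [ 2.19805398 -2.20299806  0.11632266] [-0.05991385  0.46905626  0.95647696]
```

View pics/scene0.png

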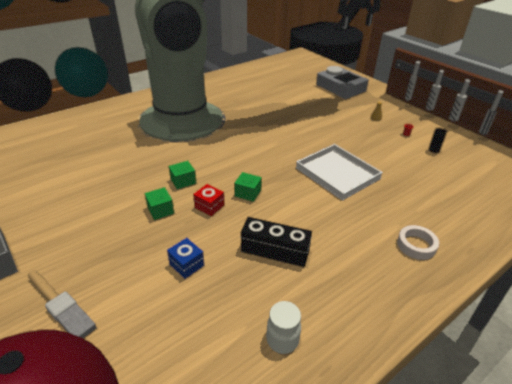

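View pics/top0.png

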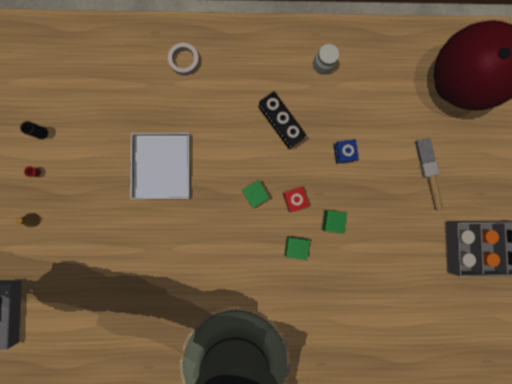

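The scene view shows the black three-ring box at (276,241), red with ring at (209,199), blue at (186,257), green look-alikes at (182,174), (248,186) and (159,203), and the carton at (339,171). In the top view these are black (283,120), red (297,199), blue (346,151), green (256,194), (335,221) and (298,248), and the carton (160,166). The red box is the only red one with a ring and the right size. The tiny red thing at (32,172) is too small.

```bash
cat > h.py <<'E'
import numpy as np, cv2
from rig import arm
def und(d,uv):
    K=d["intrinsics"]; uv=np.atleast_2d(np.float64(uv))
    p=(uv-[K[0,2],K[1,2]])/[K[0,0],K[1,1]]
    q=p.copy()
    for _ in range(20): q=p/(1+d["k1"]*(q**2).sum(1,keepdims=True))
    return q
def ray(d,uv,z):
    R,_=cv2.Rodrigues(np.float64(d["rvec"])); t=np.float64(d["tvec"]).ravel()
    q=und(d,uv); D=np.c_[q,np.ones(len(q))]@R; C=-R.T@t
    return C+D*((z-C[2])/D[:,2])[:,None]
def proj(d,P):
    R,_=cv2.Rodrigues(np.float64(d["rvec"])); t=np.float64(d["tvec"]).ravel()
    c=np.atleast_2d(P)@R.T+t; q=c[:,:2]/c[:,2:]; q=q*(1+d["k1"]*(q**2).sum(1,keepdims=True))
    return q*d["intrinsics"][0,0]+d["intrinsics"][:2,2]
E
python3 - <<'E'
from h import *
d=arm.capture("top"); im=d["pixels"]
cv2.imwrite("pics/topcrop.png",cv2.resize(im[80:270,110:370],None,fx=3,fy=3,interpolation=cv2.INTER_CUBIC)[:,:,::-1])
s=arm.capture("scene")
cv2.imwrite("pics/scenecrop.png",cv2.resize(s["pixels"][130:290,130:390],None,fx=3,fy=3,interpolation=cv2.INTER_CUBIC)[:,:,::-1])
for n,D in (("top",d),("scene",s)):
    print(n,"base",proj(D,[[0,0,0],[.18,.598,.23]]).round(0).tolist())
    R,_=cv2.Rodrigues(np.float64(D["rvec"])); print(-R.T@np.ravel(D["tvec"]))
E
```

```text
top base [[235.0, 363.0], [-70.0, 323.0]]
[ 0.39866256 -0.02832683  0.98930146]
scene base [[181.0, 119.0], [354.0, 30.0]]
[ 1.09383011 -0.53617164  0.66551171]
```

View pics/topcrop.png

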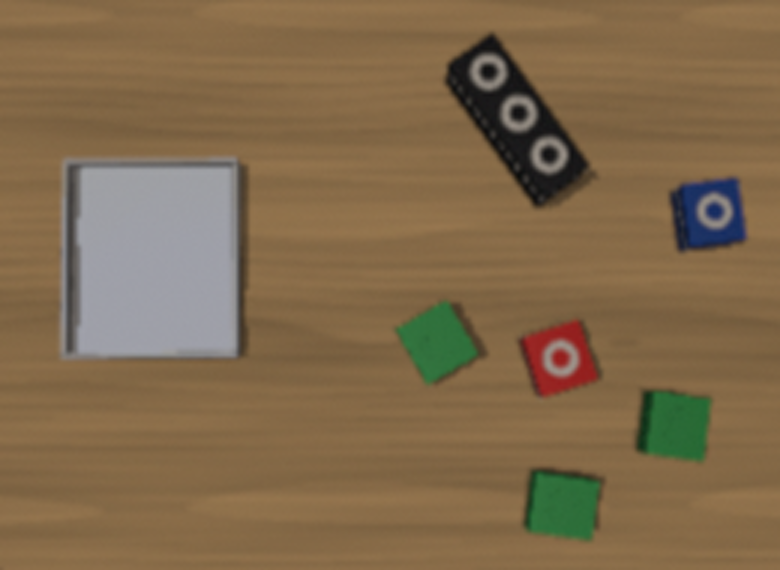

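View pics/scenecrop.png

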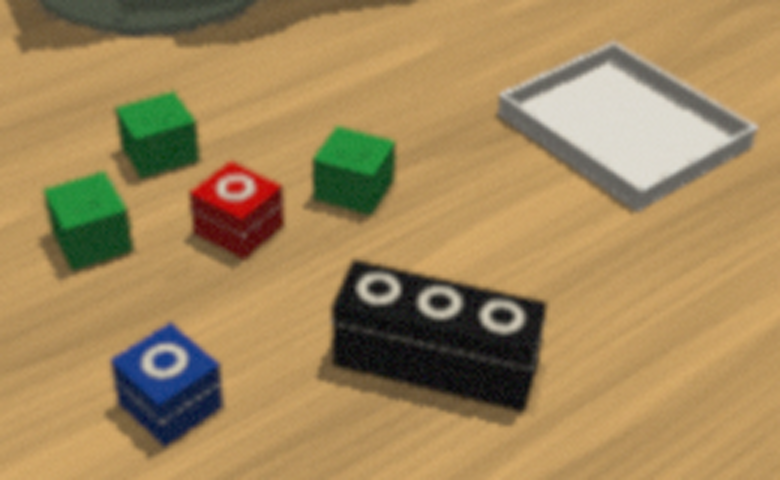

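The crops confirm red at top crop (560,358), with a ring and between three ringless greens. Black is at (519,113) with three rings, and the carton's long side runs up the picture. Next I'll measure them.

```bash
cat >> h.py <<'E'
def rings(im,lo=150):
    g=im.min(2); m=(g>lo).astype(np.uint8)
    return m
def measure(view="top",d=None):
    d=d or arm.capture(view); im=d["pixels"]; hsv=cv2.cvtColor(im,cv2.COLOR_RGB2HSV); H,S,V=[hsv[...,i].astype(int) for i in range(3)]
    masks={"red":((H<8)|(H>172))&(S>150)&(V>90),"blue":(H>105)&(H<130)&(S>120)&(V>60),"green":(H>45)&(H<85)&(S>110)&(V>60),"black":(V<60)}
    for k,m in masks.items():
        z={"black":.064}.get(k,.046)
        cs,_=cv2.findContours(m.astype(np.uint8),cv2.RETR_EXTERNAL,cv2.CHAIN_APPROX_NONE)
        for c in cs:
            if not 150<cv2.contourArea(c)<1800: continue
            px=c[:,0].mean(0)
            P=ray(d,c[:,0],z)[:,:2]
            (cx,cy),(w,h),a=cv2.minAreaRect((P*1000).astype(np.float32))
            print(view,k,px.round(0),"c",round(cx,1),round(cy,1),"wh",round(w,1),round(h,1),"a",round(a,1))
    # pale rings
    m=((S<70)&(V>110)).astype(np.uint8)
    cs,_=cv2.findContours(m,cv2.RETR_EXTERNAL,cv2.CHAIN_APPROX_NONE)
    for c in cs:
        A=cv2.contourArea(c)
        if 25<A<4500:
            (x,y),(w,h),a=cv2.minAreaRect(c)
            M=cv2.moments(c); x=M["m10"]/M["m00"];y=M["m01"]/M["m00"]
            print(view,"pale",round(x,1),round(y,1),round(w,1),round(h,1),"z46",(ray(d,[x,y],.046)[0,:2]*1e3).round(1),"z64",(ray(d,[x,y],.064)[0,:2]*1e3).round(1))
    return d
E
python3 - <<'E'
from h import *
d=measure("top"); measure("scene")
im=d["pixels"]
hsv=cv2.cvtColor(im,cv2.COLOR_RGB2HSV)
m=((hsv[...,1]<60)&(hsv[...,2]>80)).astype(np.uint8); m[:,:100]=0;m[:,220:]=0;m[:110]=0;m[230:]=0
c=max(cv2.findContours(m,0,cv2.CHAIN_APPROX_NONE)[0],key=cv2.contourArea)
print(cv2.minAreaRect((ray(d,c[:,0],.024)[:,:2]*1e3).astype(np.float32)))
E
```

```text
top red [296. 199.] c 430.4 -161.7 wh 55.4 54.2 a 18.0
top blue [347. 151.] c 558.6 -298.2 wh 53.5 50.2 a 7.0
top green [297. 248.] c 303.8 -162.3 wh 58.6 52.0 a 81.6
top green [335. 222.] c 371.5 -263.7 wh 52.1 54.3 a 82.0
top green [255. 194.] c 445.1 -54.7 wh 55.5 52.3 a 30.2
top black [138. 290.] c 204.7 238.1 wh 133.2 19.5 a 89.4
top black [ 10. 309.] c 152.1 542.1 wh 159.5 57.6 a 2.7
top black [499. 252.] c 299.7 -671.6 wh 58.2 128.1 a 89.7
top black [475. 253.] c 300.0 -611.3 wh 52.4 129.8 a 87.2
top black [452. 248.] c 303.0 -561.8 wh 30.5 132.9 a 89.7
top black [ 34. 130.] c 607.0 507.2 wh 71.4 30.5 a 70.2
top black [281. 120.] c 636.3 -122.2 wh 147.0 58.8 a 35.5
top black [401.   1.] c 962.5 -450.0 wh 8.5 608.2 a 0.9
top pale 468.8 259.8 12.0 12.7 z46 [ 269.9 -615.2] z64 [ 272.3 -604. ]
top pale 467.8 236.8 12.0 12.7 z46 [ 329.8 -615.3] z64 [ 331.2 -604.1]
top pale 296.5 199.1 10.0 9.0 z46 [ 430.3 -162.4] z64 [ 429.7 -159.9]
top pale 430.9 168.6 14.4 13.9 z46 [ 510.8 -523.4] z64 [ 508.7 -513.9]
top pale 347.7 149.8 11.2 10.7 z46 [ 560.8 -300.5] z64 [ 557.7 -295.3]
top pale 
[... 2127 characters left out ...]
46 [76.4 81.7] z64 [106.   63.8]
scene pale 139.5 80.2 17.9 19.9 z46 [-261.8  -17.9] z64 [-222.4  -33. ]
scene pale 333.1 70.8 27.5 14.8 z46 [ 84.1 630.2] z64 [113.5 596.4]
scene pale 17.7 47.8 19.0 9.1 z46 [-829. -286.] z64 [-773.1 -293.3]
scene pale 2.4 51.0 27.0 7.0 z46 [-821.5 -343.5] z64 [-765.9 -349.1]
scene pale 447.0 49.7 132.8 18.0 z46 [ 214.  1204.4] z64 [ 239.5 1153.9]
scene pale 76.4 34.6 30.9 43.9 z46 [-870.4  -36.7] z64 [-813.3  -51.2]
scene pale 497.2 6.3 15.0 36.0 z46 [ -14.5 2066. ] z64 [  17.7 1990.4]
scene pale 129.6 30.1 62.2 18.2 z46 [-805.7  185.6] z64 [-750.6  164.6]
((521.4390869140625, 199.69361877441406), (179.90773010253906, 156.12852478027344), 0.5784276723861694)
```

```bash
cat >> h.py <<'E'
from scipy.spatial.transform import Rotation as Ro
def plan(x,y,jaw,z=None,pr=True):
    """world target (mm), jaw line angle deg -> tool shift mm, turn deg"""
    s=arm.read_state(); w,a,b,c=s["orientation"]; R=Ro.from_quat([a,b,c,w]).as_matrix()
    p=np.array(s["tcp_pos"])*1e3; z=p[2] if z is None else z
    ja=np.degrees(np.arctan2(R[1,2],R[0,2]))
    t=(ja-jaw+90)%180-90     # turn about tool x (down) lowers world yaw
    sh=R.T@(np.array([x,y,z])-p)
    print("t",round(s["time_s"],2),"p",p.round(1),"xt",R[:,0].round(3),"jaw",round(ja,1),"F",np.round(s["contact_force"],1),"op",round(s["opening"]*1e3,1),"q7",round(s["q"][6],2))
    print("shift",sh.round(1),"turn",round(t,1))
E
python3 -c "
from h import *
plan(643,-125.5,125.7)"
```

```text
t 0.3 p [180.4 598.3 231.1] xt [-0. -0. -1.] jaw 73.2 F [-0.8  0.7  0.2] op 85.6 q7 -0.11
shift [ 3.000e-01 -6.518e+02 -5.594e+02] turn -52.5
```

Request:
play_rows([
  [0, 0, 0],
  [0, 0, 0],
  [0, 0, 0],
  [0, 0, 0],
  [0, 0, 0],
  [0, 0, 0],
  [0, 0, 0],
  [0, 0, 0],
], turn=[10, 10, 10, 10, 10, 10, 10, 10], claw=[1, 1, 1, 1, 1, 1, 1, 1])

```text
time_s: 1.3
tcp_pos: [0.1804, 0.5984, 0.2313]
orientation: [0.706, 0.044, 0.706, -0.044]
contact_force: [-0.2, 0.1, -1.1]
opening: 0.0854
```

Request:
play_rows([
  [0, 0, 0],
  [0, 0, 0],
  [0, 0, 0],
  [0, 0, 0],
  [0, 0, 0],
], turn=[10, 10, 10, 10, 7.5], claw=[1, 1, 1, 1, 1])

```text
time_s: 1.92
tcp_pos: [0.1803, 0.5984, 0.2312]
orientation: [0.628, 0.324, 0.628, -0.324]
contact_force: [-0.9, -0.5, -0.3]
opening: 0.0859
```

```bash
python3 -c "
from h import *
plan(643,-125.5,125.7)"
```

```text
t 1.93 p [180.3 598.4 231.2] xt [-0. -0. -1.] jaw -54.6 F [-0.9 -0.5 -0.3] op 85.9 q7 -2.05
shift [ 1.000e-01 -4.280e+01  8.581e+02] turn -0.3
```

Request:
play_rows([
  [0, -2.5, 50],
  [0, -2.5, 50],
  [0, -2.5, 50],
  [0, -2.5, 50],
  [0, -2.5, 50],
  [0, -2.5, 50],
  [0, -2.5, 50],
  [0, -2.5, 50],
], turn=[0, 0, 0, 0, 0, 0, 0, 0], claw=[1, 1, 1, 1, 1, 1, 1, 1])

```text
time_s: 2.92
tcp_pos: [0.3984, 0.2607, 0.2315]
orientation: [0.629, 0.323, 0.629, -0.322]
contact_force: [0.9, 0.4, -0.2]
opening: 0.0858
```

Request:
play_rows([
  [0, -2.5, 50],
  [0, -2.5, 50],
  [0, -2.5, 50],
  [0, -2.5, 50],
  [0, -2.5, 50],
  [0, -2.5, 50],
  [0, -2.5, 50],
  [0, -2.5, 50],
], turn=[0, 0, 0, 0, 0, 0, 0, 0], claw=[1, 1, 1, 1, 1, 1, 1, 1])

```text
time_s: 3.92
tcp_pos: [0.6158, -0.0757, 0.2312]
orientation: [0.629, 0.323, 0.629, -0.322]
contact_force: [1.6, 0.5, 1.0]
opening: 0.0853
```

```bash
python3 -c "
from h import *
plan(643,-125.5,125.7)
d=arm.capture('wrist');cv2.imwrite('pics/w1.png',d['pixels'][:,:,::-1]);print(d['intrinsics'],d['k1'],d['hand_eye'])
plan(643,-125.5,125.7)
"
```

```text
t 3.92 p [615.8 -75.7 231.2] xt [-0.  0. -1.] jaw -54.3 F [1.6 0.5 1. ] op 85.3 q7 -0.59
shift [-0.  -7.  56.3] turn 0.0
[[296.78481489   0.         257.38924046]
 [  0.         296.78481489 191.34903413]
 [  0.           0.           1.        ]] -0.05085413533981456 [[ 1.04892988e-03 -3.26770382e-01  9.45103178e-01 -1.42596319e-01]
 [ 4.70578900e-05 -9.45103681e-01 -3.26770609e-01  8.43716180e-02]
 [ 9.99999449e-01  3.87234015e-04 -9.75970362e-04  1.10590408e-03]
 [ 0.00000000e+00  0.00000000e+00  0.00000000e+00  1.00000000e+00]]
t 3.98 p [617.5 -82.1 231.4] xt [ 0.001 -0.003 -1.   ] jaw -54.5 F [-6.1 -5.6 -2.6] op 85.5 q7 -0.59
shift [ 0.2 -4.4 50.1] turn -0.2
```

View pics/w1.png

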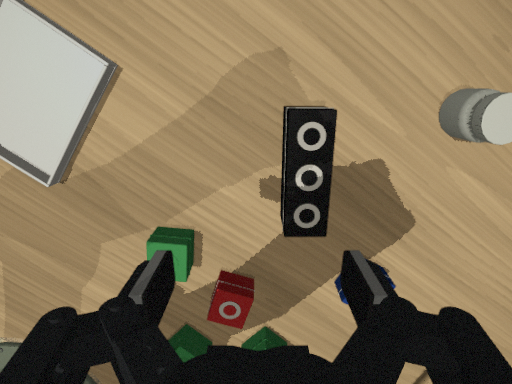

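The wrist view shows the black box upright in the image, with rings at (312,136), (309,178) and (306,216), so it lines up with the jaws. The arm was still settling, so I'll finish the approach and then descend.

Request:
play_rows([
  [0, -3, 40],
  [0, 0, 18],
  [0, 0, 0],
  [0, 0, 0],
], turn=[0, 0, 0, 0], claw=[1, 1, 1, 1])

```text
time_s: 4.47
tcp_pos: [0.6462, -0.1226, 0.2311]
orientation: [0.629, 0.322, 0.63, -0.322]
contact_force: [-0.5, -0.6, -0.2]
opening: 0.0853
```

```bash
cat >> h.py <<'E'
def wrist(name,z,uvf=None):
    s=arm.read_state(); d=arm.capture("wrist"); w,a,b,c=s["orientation"]
    T=np.eye(4); T[:3,:3]=Ro.from_quat([a,b,c,w]).as_matrix(); T[:3,3]=s["tcp_pos"]
    W=np.linalg.inv(T@d["hand_eye"]); d["rvec"]=cv2.Rodrigues(W[:3,:3])[0]; d["tvec"]=W[:3,3]
    cv2.imwrite(f"pics/{name}.png",d["pixels"][:,:,::-1]); return d
def pales(d,z,amin=80,amax=1500,S0=70,V0=120):
    hsv=cv2.cvtColor(d["pixels"],cv2.COLOR_RGB2HSV)
    m=((hsv[...,1]<S0)&(hsv[...,2]>V0)).astype(np.uint8)
    for c in cv2.findContours(m,0,cv2.CHAIN_APPROX_NONE)[0]:
        A=cv2.contourArea(c)
        if amin<A<amax:
            M=cv2.moments(c);u=[M["m10"]/A,M["m01"]/A]; print("pale",np.round(u,1),round(A),(ray(d,u,z)[0]*1e3).round(1))
E
python3 -c "
from h import *
d=wrist('w2',.064); pales(d,.064)
plan(643,-125.5,125.7)
"
```

```text
pale [412.2 369.6] 222 [ 537.1 -479.6   64. ]
pale [188.7 308. ] 248 [ 446.4 -157.6   64. ]
pale [328.2 293.5] 290 [ 569.5 -289.1   64. ]
pale [257.4 213.5] 460 [ 606.6 -152.    64. ]
pale [257.2 173.4] 270 [ 644.8 -124.2   64. ]
pale [257.7 133.1] 620 [680.1 -99.4  64. ]
pale [422.5 106.5] 468 [ 801.5 -219.8   64. ]
t 4.53 p [ 646.2 -122.3  231.3] xt [-0.     0.001 -1.   ] jaw -54.2 F [ 0.  -0.9 -0.3] op 85.7 q7 -0.53
shift [-0.  -4.5  0.7] turn 0.1
```

View pics/w2.png

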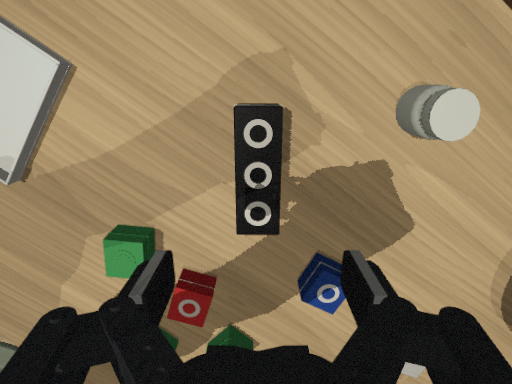

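All three views agree on the black centre, about (643.5,-125.5). In the wrist image the rings run straight down column 257, so the jaws are centred. Next I'll go down to TCP z of about 24.

Request:
play_rows([
  [40, -2.5, 0.5],
  [40, -2, 0],
  [40, 0, 0],
  [35, 0, 0],
  [27, 0, 0],
  [15, 0, 0],
  [10, 0, 0],
  [0, 0, 0],
], turn=[0, 0, 0, 0, 0, 0, 0, 0], claw=[1, 1, 1, 1, 1, 1, 1, 1])

```text
time_s: 5.52
tcp_pos: [0.6431, -0.1261, 0.0244]
orientation: [0.629, 0.322, 0.629, -0.322]
contact_force: [-0.7, -0.4, -0.3]
opening: 0.0857
```

Request:
play_rows([
  [0, 0, 0],
  [0, 0, 0],
  [0, 0, 0],
  [0, 0, 0],
  [0, 0, 0],
  [0, 0, 0],
], turn=[0, 0, 0, 0, 0, 0], claw=[0.3, 0.3, 0.3, 0.3, 0.3, 0.3], newtons=50)

```text
time_s: 6.28
tcp_pos: [0.6435, -0.1263, 0.0252]
orientation: [0.63, 0.323, 0.629, -0.322]
contact_force: [-1.7, 1.3, 6.4]
opening: 0.0498
```

```bash
python3 -c "
from h import *
plan(643,-125.5,125.7)
"
```

```text
t 6.28 p [ 643.5 -126.3   25.2] xt [ 0.001  0.    -1.   ] jaw -54.3 F [-1.7  1.3  6.4] op 49.8 q7 -0.41
shift [-0.   0.1 -0.9] turn 0.0
```

Request:
play_rows([
  [-15, 0, 0],
  [-25, 0, 0],
  [-30, 0, 0],
  [-10, 0, 0],
  [0, 0, 0],
  [0, 0, 0],
  [0, 0, 0],
  [0, 0, 0],
], turn=[0, 0, 0, 8, 9, 9, 9.2, 0], claw=[0.3, 0.3, 0.3, 0.3, 0.3, 0.3, 0.3, 0.3])

```text
time_s: 7.28
tcp_pos: [0.6431, -0.1261, 0.1049]
orientation: [0.503, 0.497, 0.502, -0.497]
contact_force: [0.4, -0.6, -3.1]
opening: 0.0494
```

```bash
python3 -c "
from h import *
plan(521.5,242.5,90.5)
"
```

```text
t 7.28 p [ 643.1 -126.1  104.9] xt [ 0. -0. -1.] jaw -89.4 F [ 0.4 -0.6 -3.1] op 49.4 q7 -0.95
shift [-1.000e-01 -1.178e+02 -3.698e+02] turn 0.1
```

Request:
play_rows([
  [0, -8, -25],
  [0, -16, -50],
  [0, -18, -57],
  [0, -18, -57],
  [0, -18, -57],
  [0, -17, -54],
  [0, -14, -45],
  [0, -9, -25],
], turn=[0, 0, 0, 0, 0, 0, 0, 0], claw=[0.3, 0.3, 0.3, 0.3, 0.3, 0.3, 0.3, 0.3])

```text
time_s: 8.28
tcp_pos: [0.5206, 0.2454, 0.1047]
orientation: [0.504, 0.496, 0.504, -0.496]
contact_force: [-0.2, -0.6, -3.3]
opening: 0.0497
```

Request:
play_rows([
  [0, 0, 0],
  [0, 0, 0],
], turn=[0, 0], claw=[0.3, 0.3])

```text
time_s: 8.52
tcp_pos: [0.522, 0.242, 0.1047]
orientation: [0.503, 0.497, 0.503, -0.497]
contact_force: [0.1, 0.3, -3.0]
opening: 0.0496
```

```bash
python3 -c "
from h import *
plan(521.5,242.5,90.5)
for n in ('scene','top'):
    d=arm.capture(n);im=d['pixels']
    im=im[120:260,220:420] if n=='scene' else im[80:240,90:330]
    cv2.imwrite(f'pics/{n}2.png',cv2.resize(im,None,fx=3,fy=3)[:,:,::-1])
d=wrist('w3',.1); 
"
```

```text
t 8.53 p [522.  242.  104.7] xt [ 0.  0. -1.] jaw -89.4 F [ 0.1  0.3 -3. ] op 49.6 q7 -1.49
shift [-0.  -0.5 -0.5] turn 0.1
```

View pics/scene2.png

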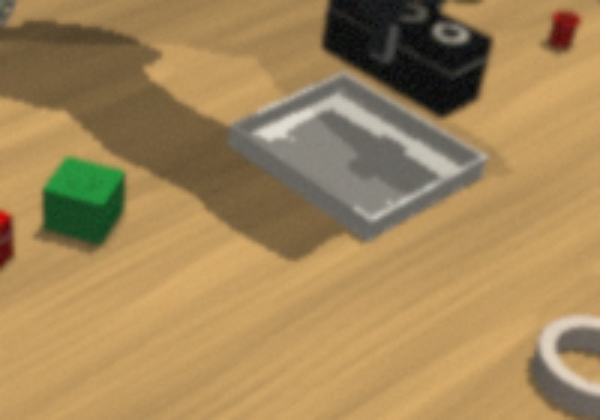

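View pics/w3.png

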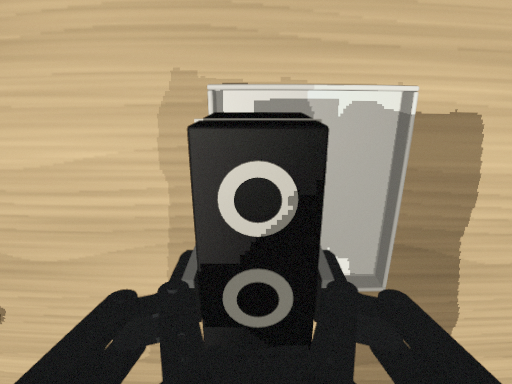

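The box is held level and the carton is seen behind it, with far rim corners at about (208,86) and (417,88). I'll check those against the carton pose.

```bash
python3 -c "
from h import *
d=wrist('w4',.1)
print((ray(d,[[208,86],[418,87],[223,92],[405,92]],.024)*1e3).round(1))
im=d['pixels'][70:310,170:430]; cv2.imwrite('pics/w4.png',cv2.resize(im,None,fx=3,fy=3)[:560,:,::-1])
"
```

```text
[[609.1 276.9  24. ]
 [610.8 125.5  24. ]
 [605.1 266.3  24. ]
 [607.1 134.6  24. ]]
```

View pics/w4.png

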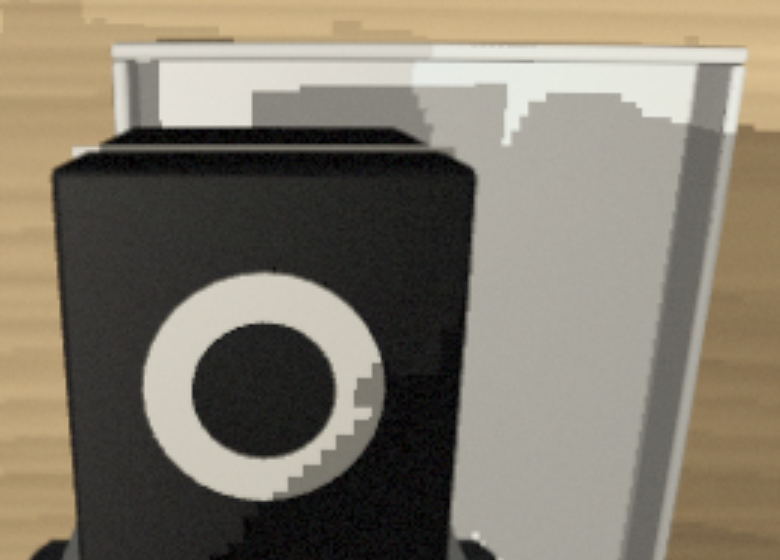

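Rim corners give centre about (521.5,200) and yaw of about 0.7°, matching the top view. The wall clearance is about 5 mm, so I'll lower it.

Request:
play_rows([
  [20, 0, 0],
  [25, 0, 0],
  [15, 0, 0],
  [8, 0, 0],
  [4, 0, 0],
  [2, 0, 0],
  [0, 0, 0],
], turn=[0, 0, 0, 0, 0, 0, 0], claw=[0.3, 0.3, 0.3, 0.3, 0.3, 0.3, 0.3])

```text
time_s: 9.6
tcp_pos: [0.5219, 0.2427, 0.0306]
orientation: [0.502, 0.498, 0.502, -0.498]
contact_force: [-0.5, 0.4, -3.4]
opening: 0.0496
```

```bash
python3 -c "
from h import *
plan(521.5,242.5,90.5)
d=arm.capture('scene');im=d['pixels'][100:240,260:430]
cv2.imwrite('pics/s3.png',cv2.resize(im,None,fx=4,fy=4)[:,:,::-1])
"
```

```text
t 9.6 p [521.9 242.7  30.6] xt [ 0.  0. -1.] jaw -89.5 F [-0.5  0.4 -3.4] op 49.6 q7 -1.42
shift [-0.  -0.4  0.2] turn 0.0
```

View pics/s3.png

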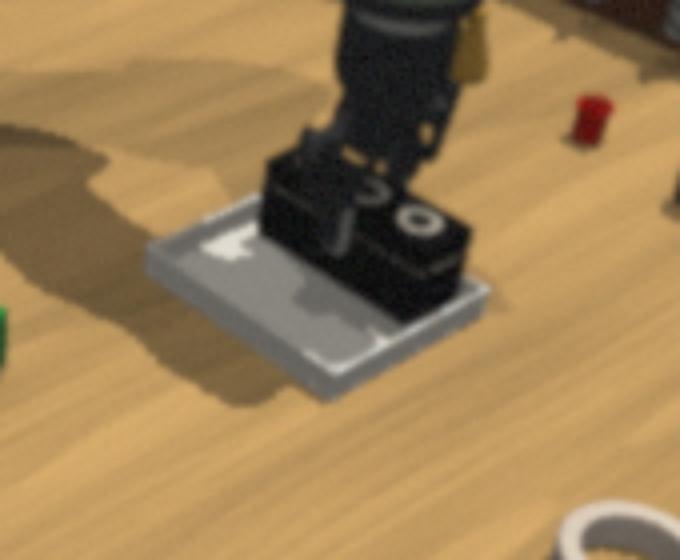

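The black box is inside the walls along the far long side, at crop (360,230). I'll press down to contact, release and rise.

Request:
play_rows([
  [1, 0, 0],
  [0.5, 0, 0],
  [0, 0, 0],
], turn=[0, 0, 0], claw=[0.3, 0.3, 0.3])

```text
time_s: 10.02
tcp_pos: [0.5218, 0.2427, 0.0291]
orientation: [0.502, 0.498, 0.502, -0.498]
contact_force: [-2.5, 0.1, 5.6]
opening: 0.0494
```

Request:
play_rows([
  [0, 0, 0],
  [0, 0, 0],
  [0, 0, 0],
  [0, 0, 0],
  [-10, 0, 0],
  [-30, 0, 0],
  [-40, 0, 0],
  [-40, 0, 0],
], turn=[0, 0, 0, 0, 0, 0, 0, 0], claw=[0.8, 0.9, 1, 1, 1, 1, 1, 1])

```text
time_s: 11.02
tcp_pos: [0.5216, 0.2423, 0.1506]
orientation: [0.502, 0.498, 0.502, -0.498]
contact_force: [0.0, 1.1, 0.8]
opening: 0.0855
```

```bash
python3 -c "
from h import *
d=wrist('w5',.068); pales(d,.068)
plan(430.4,-162,18)
"
```

```text
pale [313.5 261.5] 165 [463.8 191.8  68. ]
pale [257.1 247.4] 786 [477.5 241.5  68. ]
pale [254.6 211.7] 102 [510.9 243.8  68. ]
pale [256.9 142.8] 1158 [567.7 242.4  68. ]
t 11.07 p [523.5 242.7 155.2] xt [ 0.004  0.003 -1.   ] jaw -89.5 F [3.5 1.6 7.2] op 85.4 q7 -1.54
shift [ -1.4 -96.4 403.9] turn 72.5
```

View pics/w5.png

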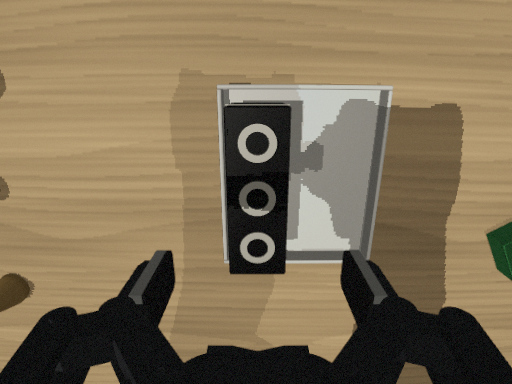

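The black box sits flat along the left long wall, with rings in a straight line near y=242 mm. Next is the red box. I'll turn −107.5° to keep joint 7 in range.

Request:
play_rows([
  [-20, 0, 0],
  [0, 0, 0],
  [0, 0, 0],
  [0, 0, 0],
  [0, 0, 0],
  [0, 0, 0],
  [0, 0, 0],
  [0, 0, 0],
], turn=[-10, -10, -10, -10, -10, -10, -10, -10], claw=[1, 1, 1, 1, 1, 1, 1, 1])

```text
time_s: 12.08
tcp_pos: [0.5218, 0.2423, 0.1694]
orientation: [0.705, 0.057, 0.705, -0.057]
contact_force: [0.7, -0.7, -0.6]
opening: 0.0853
```

Request:
play_rows([
  [0, 0, 0],
  [0, 0, 0],
  [0, 0, 0],
  [0, 0, 0],
], turn=[-10, -10, -7.5, 0], claw=[1, 1, 1, 1])

```text
time_s: 12.58
tcp_pos: [0.5219, 0.2422, 0.1694]
orientation: [0.699, -0.11, 0.698, 0.11]
contact_force: [-0.9, 0.1, -0.1]
opening: 0.0852
```

```bash
python3 -c "
from h import *
plan(430.4,-162,18)
"
```

```text
t 12.57 p [521.9 242.2 169.4] xt [ 0.  0. -1.] jaw 17.9 F [-0.9  0.1 -0.1] op 85.2 q7 -0.04
shift [-1.000e-01 -3.563e+02 -2.116e+02] turn -0.1
```

Request:
play_rows([
  [0, -26, -15],
  [0, -48, -29],
  [0, -50, -30],
  [0, -50, -30],
  [0, -50, -30],
  [0, -50, -30],
  [0, -48, -28],
  [0, -34, -19.5],
], turn=[0, 0, 0, 0, 0, 0, 0, 0], claw=[1, 1, 1, 1, 1, 1, 1, 1])

```text
time_s: 13.58
tcp_pos: [0.4299, -0.1638, 0.1692]
orientation: [0.699, -0.109, 0.699, 0.109]
contact_force: [0.8, 0.3, -0.3]
opening: 0.0852
```

Request:
play_rows([
  [0, 0, 0],
  [0, 0, 0],
], turn=[0, 0], claw=[1, 1])

```text
time_s: 13.82
tcp_pos: [0.4308, -0.161, 0.1689]
orientation: [0.699, -0.11, 0.698, 0.11]
contact_force: [-0.2, -0.0, 0.5]
opening: 0.0854
```

```bash
python3 -c "
from h import *
d=wrist('w6',.046); pales(d,.046)
hsv=cv2.cvtColor(d['pixels'],cv2.COLOR_RGB2HSV);H,S,V=cv2.split(hsv)
m=(((H<8)|(H>172))&(S>150)&(V>110)).astype(np.uint8)
for c in cv2.findContours(m,0,2)[0]:
  if cv2.contourArea(c)>800: print(cv2.minAreaRect((ray(d,c[:,0],.046)[:,:2]*1e3).astype(np.float32)))
plan(430.4,-162,18)
"
```

```text
pale [328.1 327.6] 406 [ 561.3 -300.9   46. ]
pale [256.8 184.5] 700 [ 431.  -162.4   46. ]
((430.994140625, -162.1579132080078), (55.5811767578125, 50.2393798828125), 17.87921142578125)
t 13.88 p [ 431.  -160.6  168.9] xt [ 0.  0. -1.] jaw 18.0 F [0.1 1.5 0.7] op 85.3 q7 0.74
shift [-0.  -1.2 -1. ] turn -0.0
```

View pics/w6.png

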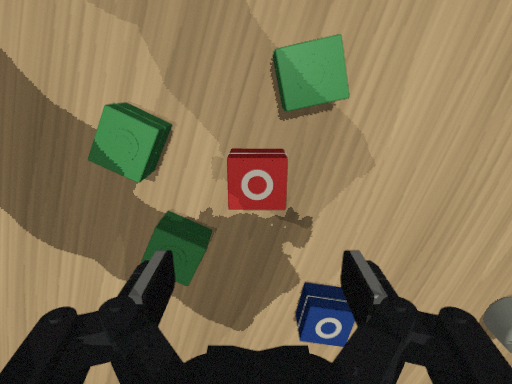

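The red lid with its ring is at (257,184) in the wrist view, square to the jaws at (431,−162), with the 56 mm side along the jaw direction. The three greens and the blue box are clear of the fingers. Next I'll descend and grip.

Request:
play_rows([
  [20, -1.5, 0],
  [40, 0, 0],
  [40, 0, 0],
  [30, 0, 0],
  [17, 0, 0],
  [9, 0, 0],
  [3, 0, 0],
  [0, 0, 0],
], turn=[0, 0, 0, 0, 0, 0, 0, 0], claw=[1, 1, 1, 1, 1, 1, 1, 1])

```text
time_s: 14.88
tcp_pos: [0.4315, -0.1627, 0.0102]
orientation: [0.699, -0.111, 0.698, 0.111]
contact_force: [0.1, -0.2, -0.1]
opening: 0.0853
```

Request:
play_rows([
  [0, 0, 0],
  [0, 0, 0],
  [0, 0, 0],
  [0, 0, 0],
  [0, 0, 0],
  [0, 0, 0],
], turn=[0, 0, 0, 0, 0, 0], claw=[0.4, 0.4, 0.4, 0.4, 0.4, 0.4], newtons=40)

```text
time_s: 15.62
tcp_pos: [0.4315, -0.1629, 0.0104]
orientation: [0.699, -0.111, 0.698, 0.111]
contact_force: [-0.1, 1.4, 9.5]
opening: 0.0555
```

Request:
play_rows([
  [-15, 0, 0],
  [-30, 0, 0],
  [-40, 0, 0],
  [-15, 0, 0],
  [0, 0, 0],
  [0, 0, 0],
], turn=[0, 0, 0, 8.5, 8.5, 0], claw=[0.4, 0.4, 0.4, 0.4, 0.4, 0.4])

```text
time_s: 16.38
tcp_pos: [0.4313, -0.1626, 0.1106]
orientation: [0.707, -0.007, 0.707, 0.007]
contact_force: [0.0, 0.5, -2.4]
opening: 0.0556
```

```bash
python3 -c "
from h import *
plan(521.5,172,0.7)
"
```

```text
t 16.38 p [ 431.3 -162.6  110.6] xt [ 0.001 -0.    -1.   ] jaw 1.1 F [ 0.   0.5 -2.4] op 55.6 q7 0.6
shift [  0.  332.8  96.5] turn 0.4
```

Request:
play_rows([
  [0, 20, 6],
  [0, 45, 13],
  [0, 52, 15],
  [0, 52, 15],
  [0, 52, 15],
  [0, 50, 15],
  [0, 40, 11],
  [0, 22, 6.5],
], turn=[0.4, 0, 0, 0, 0, 0, 0, 0], claw=[0.4, 0.4, 0.4, 0.4, 0.4, 0.4, 0.4, 0.4])

```text
time_s: 17.38
tcp_pos: [0.5239, 0.1733, 0.1098]
orientation: [0.707, -0.006, 0.707, 0.006]
contact_force: [1.2, -0.7, -1.3]
opening: 0.0556
```

Request:
play_rows([
  [0, 0, 0],
  [0, 0, 0],
], turn=[0, 0], claw=[0.4, 0.4])

```text
time_s: 17.62
tcp_pos: [0.5238, 0.1698, 0.1099]
orientation: [0.707, -0.004, 0.707, 0.004]
contact_force: [0.4, -0.4, -2.2]
opening: 0.0551
```

```bash
python3 -c "
from h import *
plan(521.5,172,0.7)
wrist('w7',0)
"
```

```text
t 17.62 p [523.8 169.8 109.9] xt [-0.    -0.001 -1.   ] jaw 0.6 F [ 0.4 -0.4 -2.2] op 55.1 q7 -0.05
shift [-0.   2.2 -2.2] turn -0.1
```

View pics/w7.png

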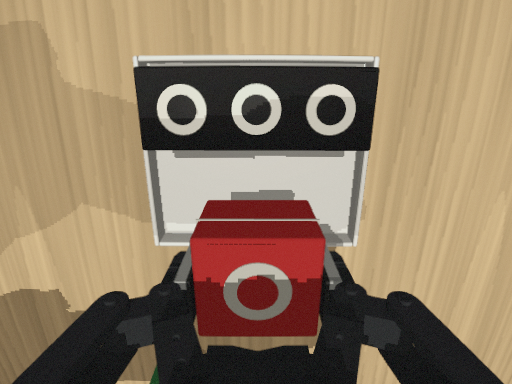

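The black box sits along the far wall (rings on row 109), and the red box is held square at (258,265) with free floor ahead of it. Next I'll lower it.

Request:
play_rows([
  [20, 2, -2],
  [30, 0, 0],
  [25, 0, 0],
  [12, 0, 0],
  [5, 0, 0],
  [2, 0, 0],
  [1, 0, 0],
  [0.5, 0, 0],
], turn=[0, 0, 0, 0, 0, 0, 0, 0], claw=[0.4, 0.4, 0.4, 0.4, 0.4, 0.4, 0.4, 0.4])

```text
time_s: 18.68
tcp_pos: [0.5221, 0.1734, 0.0147]
orientation: [0.707, -0.004, 0.707, 0.004]
contact_force: [1.0, -0.2, -2.0]
opening: 0.056
```

Request:
play_rows([
  [0, 0, 0],
  [0, 0, 0],
], turn=[0, 0], claw=[0.4, 0.4])

```text
time_s: 18.92
tcp_pos: [0.522, 0.1733, 0.0144]
orientation: [0.707, -0.004, 0.707, 0.004]
contact_force: [-1.2, 0.3, -0.3]
opening: 0.0556
```

```bash
python3 -c "
from h import *
plan(521.5,172,0.7)
"
```

```text
t 18.93 p [522.  173.3  14.4] xt [ 0.  0. -1.] jaw 0.6 F [-1.2  0.3 -0.3] op 55.6 q7 0.02
shift [-0.  -1.3 -0.5] turn -0.1
```

It has touched down, as the weight reading has gone. I'll release and rise.

Request:
play_rows([
  [0, 0, 0],
  [0, 0, 0],
  [0, 0, 0],
  [0, 0, 0],
  [-10, 0, 0],
  [-30, 0, 0],
  [-50, 0, 0],
  [-50, 0, 0],
], turn=[0, 0, 0, 0, 0, 0, 0, 0], claw=[0.8, 0.9, 1, 1, 1, 1, 1, 1])

```text
time_s: 19.92
tcp_pos: [0.5217, 0.173, 0.1563]
orientation: [0.707, -0.004, 0.707, 0.004]
contact_force: [-0.3, 1.4, 0.1]
opening: 0.085
```

Request:
play_rows([
  [-30, -40, 0],
  [0, -50, 0],
  [0, -50, 0],
  [0, -50, 0],
  [0, 0, 0],
  [0, 0, 0],
  [0, 0, 0],
], turn=[0, 0, 0, 0, 0, 0, 0], claw=[1, 1, 1, 1, 1, 1, 1])

```text
time_s: 20.8
tcp_pos: [0.524, -0.0156, 0.1844]
orientation: [0.707, -0.004, 0.707, 0.005]
contact_force: [0.3, 0.7, 0.6]
opening: 0.0855
```

```bash
python3 -c "
from h import *
plan(521.5,172,0.7)
wrist('w8',0)
d=wrist('w8',0); pales(d,.050,S0=60); print(); pales(d,.068,S0=60)
d=arm.capture('scene'); cv2.imwrite('pics/s8.png',cv2.resize(d['pixels'][60:300,130:430],None,fx=2.4,fy=2.4)[:,:,::-1])
"
```

```text
t 20.8 p [524.  -15.6 184.4] xt [-0.  0. -1.] jaw 0.7 F [0.3 0.7 0.6] op 85.5 q7 0.24
shift [ 1.000e-01  1.876e+02 -1.000e-01] turn 0.0
```

View pics/s8.png

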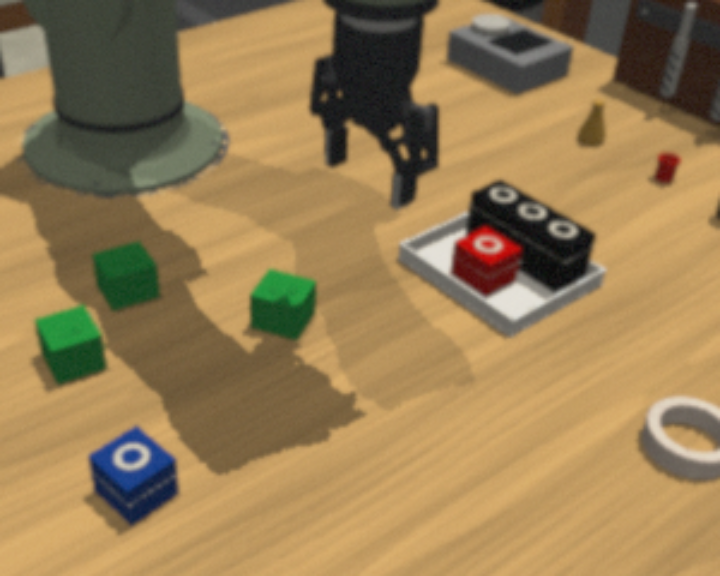

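View pics/w8.png

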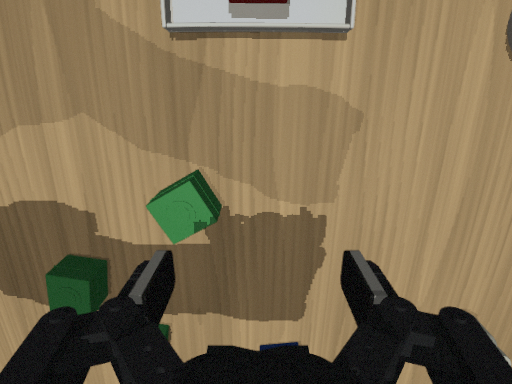

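The scene crop shows both boxes lid up and side by side in the carton, black at (532,225) and red at (488,258). Blue and the greens look untouched and the gripper is clear. One numeric check, then I'll hand in.

Run:
```python
from h import *
for n in ("top","scene"):
    d=arm.capture(n); print(n)
    print(" z46/blue"); pales(d,.046,25,130)
    print(" z50/red"); pales(d,.050,25,130)
    print(" z68/black"); pales(d,.068,25,130)
print(arm.read_state()["time_s"]);
```

```text
top
 z46/blue
pale [140.1 196. ] 98 [439.1 242.8  46. ]
pale [138.3 180.5] 102 [479.5 248.2  46. ]
pale [138.5 162.8] 98 [525.5 248.8  46. ]
pale [347.6 149.7] 102 [ 561.2 -300.3   46. ]
pale [138.6 145.4] 100 [571.3 249.4  46. ]
pale [266.2 144.3] 94 [575.  -83.7  46. ]
pale [183.2 125.6] 109 [624.1 134.3  46. ]
 z50/red
pale [140.1 196. ] 98 [438.9 241.7  50. ]
pale [138.3 180.5] 102 [479.2 247.   50. ]
pale [138.5 162.8] 98 [525.  247.6  50. ]
pale [347.6 149.7] 102 [ 560.5 -299.2   50. ]
pale [138.6 145.4] 100 [570.6 248.2  50. ]
pale [266.2 144.3] 94 [574.2 -83.5  50. ]
pale [183.2 125.6] 109 [623.1 133.6  50. ]
 z68/black
pale [140.1 196. ] 98 [438.2 236.5  68. ]
pale [138.3 180.5] 102 [477.6 241.8  68. ]
pale [138.5 162.8] 98 [522.6 242.3  68. ]
pale [347.6 149.7] 102 [ 557.4 -294.    68. ]
pale [138.6 145.4] 100 [567.3 242.9  68. ]
pale [266.2 144.3] 94 [570.9 -82.4  68. ]
pale [183.2 125.6] 109 [618.8 130.5  68. ]
scene
 z46/blue
pale [184.5 249.7] 130 [ 560.  -299.4   46. ]
pale [364.1 155.1] 50 [548.3 271.4  46. ]
pale [145.7 112. ] 36 [ -28.  -105.5   46. ]
 z50/red
pale [184.5 249.7] 130 [ 563.4 -300.9   50. ]
pale [364.1 155.1] 50 [551.8 266.2  50. ]
pale [145.7 112. ] 36 [ -20.7 -108.3   50. ]
 z68/black
pale [184.5 249.7] 130 [ 578.9 -307.8   68. ]
pale [364.1 155.1] 50 [567.7 242.7  68. ]
pale [145.7 112. ] 36 [  11.9 -120.8   68. ]
21.05
```

```bash
python3 -c "
from rig import arm
print(arm.close_job())"
```

```text
the job is handed in; nothing more can be done
None
```

The order is packed and handed in at about 21 s of the 58 s allowed. I put the black box in first, along the carton's +y long wall, then the red box beside it. The gripper is open and well clear of everything.

- **Black box:** in both final views its lid rings sit at the right height for a box flat on the carton's bottom. The centre is at about (522.5, 242) mm, roughly 5 mm from the wall.
- **Red box:** I released it at about (522, 173) mm once the weight reading had gone. That leaves about 18–20 mm to the black box and to the near wall. The final scene picture shows it lid up and flat, but the colour mask did not isolate its ring, so I have no ring measurement of its final position.
- **Blue box:** it is unmoved. Its ring reads about (561, -300) mm, the same as before within 1 mm.
- **Green look-alikes:** I did not touch them, and the last picture shows them in place. I did not measure them again.

The largest contact force I saw in any reading was about 10 N. No checks disagreed.

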